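Open the safety-capped pellet jar

TASK

Open the jar of caustic pellets that stands in the bench stand: press its safety cap down against the spring until the catch is clear, twist it anticlockwise out of the catch and lift it off, without forcing the jar's neck or pulling the jar up out of the stand. Set the cap down gently, flat and the right way up, inside the steel tray, and leave everything else on the bench where it is.

Things in the scene. Friction and masses are not known exactly. Their poses are not given: they have to be found in the camera images.
- cap: White round ribbed push-and-turn cap on the jar, 58 mm across, 34 mm high, about 57 g; origin at the centre of its lower edge, z up. A spring inside holds its three lugs up in catches 3.5 mm deep: it yields from 6 N, is clear of the catch at 11 N and meets a hard stop 4.7 mm down at 13 N. Kept down, it turns anticlockwise (from above); free to lift from 55 degrees on, firm stop at 68.
- jar: White square wide-mouth jar with the cap on it; body 72 x 72 mm, 98 mm high, rim 136 mm up, about 0.4 kg. Origin at the centre of its underside, z up, sides along x and y. It fits the stand's pocket, so it turns by a degree or two at most. Its neck is hurt by pressing or pulling the cap with over 25 N, by more than about 0.3 N m against a lug that is caught or at its stop, or by much of both at once.
- stand: Grey block 130 x 130 x 40 mm screwed to the bench, with a square pocket in which four sprung rubber cheeks hold the jar by friction. Origin at the centre of its underside. Under the jar, unseen, is a rubber pad: the jar may stand 0 to 8 mm above it, and sinks onto it (at some 1 to 5 N) when pressed, so how far the cap must be pushed down can only be felt.
- tray: Shallow stainless tray fixed on the bench, 170 mm along its x, 140 mm along its y, 12 mm high, walls and floor 3 mm thick. Origin at the centre of its underside, z up. The cap goes anywhere flat on its floor.
- reagent_bottle: Amber glass bottle with a black cap, 62 mm across, 150 mm high, loose; not to be disturbed. Origin at the centre of its underside.
- beaker: Small empty glass beaker, 66 mm across, 80 mm high, loose; not to be disturbed. Origin at the centre of its underside.
- vial_rack: Low metal rack full of small glass vials, 140 x 80 mm, 50 mm high over the vials, loose; not to be disturbed. Origin at the centre of its underside, x along its length.
- scoop: Steel scoop 180 mm long lying on the bench along its x, loose; not to be disturbed. Origin under its middle.
Things that resemble listed ones, but are neither listed nor needed, are in the scene too. There is more than one size of the cap; the job needs the smallest. Of the things that look like the tray, the larger one is meant.

How it is judged:
On the way, in this order (a step that is already met when the one before it is completed fails the run):
1. the cap is pressed down on the jar, by more than 3 mm (z of cap in the frame of jar below 0.1185 m), for 0.05 s.
2. the cap is turned on the neck by more than 49 degrees, out of its catch (angle between the x axis of cap and the x axis of jar, either way round above 0.85 rad and horizontal distance between cap and jar below 0.006 m), for 0.05 s.
At the end, for the whole second after the job is handed in: The cap stands flat and right way up on the tray's floor (lower edge less than 2.5 mm above it, within 6 degrees of level, wholly inside the rim), at rest; the jar stands upright in the stand, not drawn up, its underside less than 20 mm above the bench (z of cap in the frame of tray below 0.0055 m and x of cap in the frame of tray between -0.053 and 0.053 m and y of cap in the frame of tray between -0.038 and 0.038 m and angle between cap's own z axis and vertical below 0.1 rad and linear speed of cap below 0.02 m/s and z of jar in the frame of stand below 0.02 m and horizontal distance between jar and stand below 0.006 m and angle between jar's own z axis and vertical below 0.06 rad); the robot touches nothing.
It fails at once if the jar's neck is forced: the contact forces between cap and jar add up to more than 30 N (contact force between cap and jar above 30 N).
It fails at once if the jar is pulled up in its stand (z of jar in the frame of stand above 0.022 m).
It fails at once if the cap is dropped: it falls freely from more than about 10 mm, or is thrown (horizontal distance between cap and jar above 0.05 m and contact force between the fingers and cap below 0.1 N and linear speed of cap above 0.45 m/s).
It fails at once if the bottle, beaker, vial rack or scoop is moved by more than 15 mm (distance of any of reagent_bottle, beaker, vial_rack, scoop from where it was at the start of the episode above 0.015 m).
It also fails if it takes over 67 s, if anything falls off the work surface, if the arm or the gripper's body presses on something with over 40 N, if the wrist force passes 120 N, or if a joint passes its speed limit or range.

ROBOT

A 6-joint arm with a two-finger parallel gripper is mounted at the origin on the work surface. World frame = base frame: x ahead of the robot, y to its left, z up, the work surface at z = 0. Lengths are in m, angles in rad, forces in N, time in s.
With the tool pointing down it reaches from about 0.25 to 0.725 m from the base axis. Payload 4 kg.
Tool frame: the origin (TCP) lies at the very end of the fingers, on their centre line; the grasp point (between the pads) lies 19 mm behind it; y points along the fingers, z is the direction in which the jaws open and shut, and the axes are right-handed (so a half turn about y gives the same grasp; the last joint's range is limited). The gripper opens to 85 mm and grips with 20 to 120 N. Pads are 22 mm wide; open, the fingers measure 114 mm over their backs; the gripper's body (76 mm by 85 mm) begins 54 mm behind the grasp point. The pads swing forward as they close: fully open they stand 13 mm farther back than shut.
Start: joints at [1.116, 0.241, 0.005, 1.335, 0, 1.571], TCP at [0.22, 0.449, 0.231] pointing down, gripper open.
Joint ranges: [-2.72, 2.72], [-1.05, 1.87], [-1.09, 1.28], [-1.99, 2.15], [-1.42, 1.44], [-3.14, 3.14]. Speed limits (rad/s): [2.79, 2.79, 3.14, 3.14, 3.14, 3.14].

INTERFACE

Orientations are given as a unit quaternion [w, x, y, z].
In Python, from bench import readout, optics, ctrl gives the robot as it stands.
- The arm moves only by the shell command python3 -m handwheel 'ROWS' [FORCE]. ROWS is JSON, a list of rows, each a list of 7 numbers: the shift along the tool's x, y, z in m, then the turn, a rotation vector about the tool's x, y, z in degrees, then the opening, from 0 (shut) to 1 (fully open). A call has 1 to 20 rows; each row shifts and turns the commanded pose from where the row before left it, along the tool's axes as they then stand; what a row does not reach is not made up. A row lasts 1/8 s, in which the tool goes at most 62.5 mm and 10.7 degrees, less where a joint would pass 70% of its speed; a pose out of reach is approached as far as the arm can. A call is refused whole if a number of a shift passes 0.0625 or a number of a turn 10.7, either way. A call with a gripper value outside its range is refused whole. The fingers move at their own pace and stop on an object; FORCE is the grip in N (left out, the last holds). Time passes only in rows, so rows that do not move let the fingers close. It gives the time, the measured TCP pose, the force and the opening at its end, in the units of the state.
- readout.state(): the state, without advancing time (a new reading comes with each control period).
- optics.snapshot(name): name is "scene" or "side" or "wrist"; returns (picture, depth): 384x512x3 uint8, red, green, blue; 384x512 float32, m along the optical axis (not along the pixel's ray), 0 where there is no reading.
- optics.camera_model(name): a dict with "fx", "fy", "cx", "cy" (pixels), "D" ([k1, k2, p1, p2, k3] as OpenCV has them; the pictures are not rectified), "extrinsics" (4x4, takes a point from camera to world coordinates); the wrist camera has in their place "hand_eye" (4x4, takes a point from camera to tool coordinates, whose origin is the TCP and whose axes are the tool frame's). Camera axes: x right, y up, looking along -z (the intrinsics and any distortion apply to the point x, -y, -z); pixel columns grow to the right and rows downward; lengths in m; the calibration is good to about 2 mm. A picture is of the moment at which its call begins: read the wrist's pose just before it. camera_model takes no time and is no camera call.
- ctrl.hand_in(): hands the job in, once; it reports no verdict.
The state is a dict: "time": time; "joints": joint angles; "qvel": joint speeds; "joint_torque": joint torques, N m; "eef_pos": TCP position; "tool_rot": TCP orientation; "wrist_force": force on the tool from outside, world axes, zero at the start; "ft_torque": the same for the moment, N m; "width": finger opening in m.
Only numpy, scipy, OpenCV 4.12 (cv2) and the standard library are available. Lean on these libraries where they do the work, as an engineer would, in place of code of your own. Each camera call takes 0.05 s, during which the arm holds its last target. There are 200 camera calls.

## Working session

There is one attempt and no reset: what is moved stays moved. The work goes in short steps, Python scripts to look and compute and a shell command to move; the robot and the scene stay as the last step left them, time stands still between calls to the robot, and variables do not carry over. Pictures are saved under pics/ and viewed, about 8 in all and at most 12, crops included, and the job is handed in when it is done.

```bash
ls; mkdir -p pics
python3 - <<'E'
from bench import readout, optics
import cv2,numpy as np
print(readout.state())
for n in("scene","side"):
    p,d=optics.snapshot(n); np.savez(f"{n}.npz",p=p,d=d); cv2.imwrite(f"pics/{n}0.png",p[:,:,::-1]); print(n,optics.camera_model(n))
print(optics.camera_model("wrist"))
E
```

```text
pics
{'time': 0.0, 'joints': array([ 1.11599955e+00,  2.41421726e-01,  3.71205322e-03,  1.33520350e+00,
       -3.48632617e-05,  1.57078440e+00]), 'qvel': array([ 0.00018797,  0.00081575,  0.00104696, -0.0018557 ,  0.00134297,
       -0.00087358]), 'joint_torque': array([-5.80659944e-04, -3.72318864e+01,  2.52408493e+01,  1.69809762e-02,
       -9.25328686e-05,  7.78148149e-06]), 'eef_pos': array([0.21936829, 0.44859565, 0.23040395]), 'tool_rot': array([-0.68817181,  0.68963567, -0.15956525,  0.1592518 ]), 'wrist_force': array([-0.46072196,  0.37832593, -0.54784256]), 'ft_torque': array([-0.02238031, -0.03441428,  0.02482401]), 'width': 0.08545369610157272}
scene {'fx': 422.21885292965885, 'fy': 422.21885292965885, 'cx': 258.4390567121269, 'cy': 192.7220130720403, 'D': array([-0.07038338,  0.        ,  0.        ,  0.        ,  0.        ]), 'extrinsics': array([[-0.45644993, -0.68424453,  0.56873797,  1.30477397],
       [ 0.88974438, -0.35310341,  0.28926271,  0.39548798],
       [ 0.00289689,  0.63806536,  0.76997676,  1.12749528],
       [ 0.        ,  0.        ,  0.        ,  1
[... 391 characters left out ...]
 [-4.93452763e-04,  8.50860228e-01,  5.25391881e-01,
         8.08443519e-01],
       [ 0.00000000e+00,  0.00000000e+00,  0.00000000e+00,
         1.00000000e+00]])}
{'fx': 309.7013142732132, 'fy': 309.7013142732132, 'cx': 258.0292181131477, 'cy': 189.68549975189524, 'D': array([-0.02432818,  0.        ,  0.        ,  0.        ,  0.        ]), 'hand_eye': array([[ 8.24149608e-04, -9.57035107e-01, -2.89970905e-01,
        -7.24596828e-02],
       [-2.23745148e-04,  2.89970819e-01, -9.57035461e-01,
        -1.42267649e-01],
       [ 9.99999635e-01,  8.53619983e-04,  2.48473752e-05,
         6.31667935e-04],
       [ 0.00000000e+00,  0.00000000e+00,  0.00000000e+00,
         1.00000000e+00]])}
```

View pics/scene0.png

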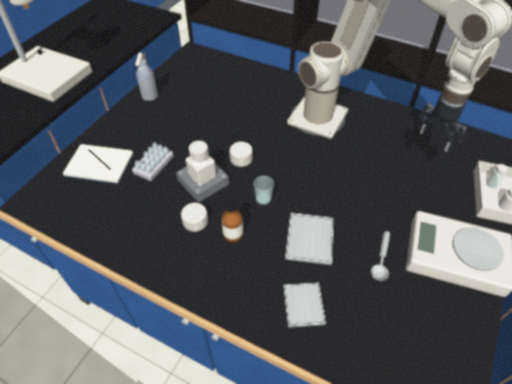

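View pics/side0.png

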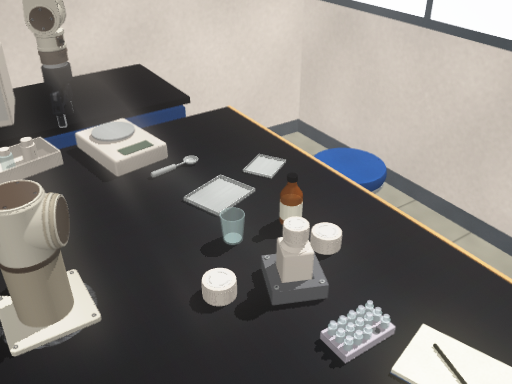

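Scene view: the caps are on the jar (198,150), loose at (240,153) and loose at (194,216). The trays are at (310,238) and (305,304). Next I measure their sizes and save an enlarged crop.

```bash
cat > h.py <<'E'
import numpy as np,cv2
from bench import optics,readout
from scipy.spatial.transform import Rotation as R
def pts(m,T,d):
    K=np.array([[m['fx'],0,m['cx']],[0,m['fy'],m['cy']],[0,0,1]])
    v,u=np.mgrid[:384,:512]
    n=cv2.undistortPoints(np.stack([u,v],-1).reshape(-1,1,2).astype(np.float64),K,m['D']).reshape(384,512,2)
    P=np.stack([n[...,0]*d,-n[...,1]*d,-d],-1)
    return P@T[:3,:3].T+T[:3,3]
def cloud(name):
    s=readout.state(); p,d=optics.snapshot(name); m=optics.camera_model(name)
    return p,d,pts(m,Tw(s,m) if name=="wrist" else m['extrinsics'],d)
def Tw(s,m):
    T=np.eye(4);w=s['tool_rot'];T[:3,:3]=R.from_quat([*w[1:],w[0]]).as_matrix();T[:3,3]=s['eef_pos']
    return T@m['hand_eye']
E
python3 - <<'E'
from h import *
for n in("scene","side"):
    z=np.load(n+".npz");p,d=z['p'],z['d'];m=optics.camera_model(n);W=pts(m,m['extrinsics'],d)
    q={'scene':{'jarcap':(198,146),'capA':(240,148),'capB':(194,211),'bottle':(231,213),'beaker':(263,182),'trayL':(310,238),'trayS':(305,304),'rack':(153,160)},
       'side':{'jarcap':(296,224),'capA':(219,280),'capB':(326,232),'bottle':(292,178),'beaker':(233,215),'trayL':(220,194),'trayS':(265,165),'rack':(358,325)}}[n]
    for k,(u,v) in q.items(): print(n,k,W[v,u].round(3))
    print('bench',np.median(W[(W[...,2]<.02)&(d>0)][:,2]))
    # clusters above bench
    M=((W[...,2]>.012)&(d>0)&(W[...,0]>.2)&(W[...,0]<.95)&(abs(W[...,1])<.6)).astype(np.uint8)
    N,L,st,c=cv2.connectedComponentsWithStats(M)
    for i in range(1,N):
        if st[i,4]>60:
            P=W[L==i];t=P[:,2].max();top=P[P[:,2]>t-.008]
            print(n,c[i].round(),st[i,4],'zmax',t.round(3),'top ctr',((top.min(0)+top.max(0))/2).round(3),'ext',np.ptp(top,axis=0).round(3))
p=np.load("scene.npz")['p'];s=np.load("side.npz")['p']
a=cv2.resize(p[125:330,165:345],None,fx=2.9,fy=2.9,interpolation=cv2.INTER_CUBIC)[:560,:400]
a=cv2.resize(p[120:330,150:350],(400,420),interpolation=cv2.INTER_CUBIC);b=cv2.resize(s[140:350,180:380],(400,420),interpolation=cv2.INTER_CUBIC)
cv2.imwrite("pics/crop1.png",np.hstack([a,b])[:,:,::-1])
E
```

```text
scene jarcap [ 0.515 -0.226  0.174]
scene capA [ 0.351 -0.166  0.049]
scene capB [ 0.67  -0.159  0.048]
scene bottle [ 0.671 -0.018  0.125]
scene beaker [ 0.461 -0.016  0.052]
scene trayL [0.567 0.205 0.005]
scene trayS [0.779 0.279 0.001]
scene rack [ 0.531 -0.428  0.029]
bench -0.0016537085974017707
scene [465.  58.] 6074 zmax 0.688 top ctr [0.235 0.413 0.684] ext [0.055 0.068 0.008]
scene [201. 171.] 1656 zmax 0.178 top ctr [ 0.518 -0.228  0.174] ext [0.059 0.058 0.008]
scene [152. 160.] 718 zmax 0.056 top ctr [ 0.528 -0.434  0.052] ext [0.119 0.06  0.008]
scene [241. 152.] 407 zmax 0.055 top ctr [ 0.354 -0.161  0.051] ext [0.078 0.078 0.008]
scene [111. 167.] 397 zmax 0.024 top ctr [ 0.612 -0.55   0.02 ] ext [0.151 0.099 0.008]
scene [263. 188.] 428 zmax 0.084 top ctr [ 0.486 -0.003  0.08 ] ext [0.066 0.065 0.008]
scene [194. 215.] 542 zmax 0.054 top ctr [ 0.675 -0.158  0.05 ] ext [0.078 0.078 0.008]
scene [232. 222.] 616 zmax 0.154 top ctr [ 0.662 -0.022  0.15 ] ext [0.028 0.027 0.008]
scene [429. 243.] 2295 zmax 0.067 top ctr [0.436 0.542 0.063] ext [0.202 0.116 0.008]
scene [3
[... 357 characters left out ...]
450502e-05
side [57. 52.] 2229 zmax 0.58 top ctr [0.225 0.41  0.576] ext [0.05  0.029 0.008]
side [132. 153.] 1779 zmax 0.069 top ctr [0.431 0.54  0.065] ext [0.206 0.12  0.008]
side [163. 169.] 115 zmax 0.025 top ctr [0.482 0.417 0.021] ext [0.088 0.024 0.008]
side [298. 250.] 5309 zmax 0.176 top ctr [ 0.517 -0.229  0.172] ext [0.059 0.058 0.008]
side [232. 223.] 747 zmax 0.087 top ctr [ 0.487 -0.005  0.083] ext [0.064 0.065 0.008]
side [219. 285.] 1044 zmax 0.053 top ctr [ 0.352 -0.164  0.049] ext [0.078 0.08  0.008]
side [357. 330.] 2411 zmax 0.055 top ctr [ 0.529 -0.436  0.051] ext [0.121 0.065 0.008]
side [429. 354.] 1761 zmax 0.024 top ctr [ 0.604 -0.554  0.02 ] ext [0.163 0.093 0.008]
```

View pics/crop1.png

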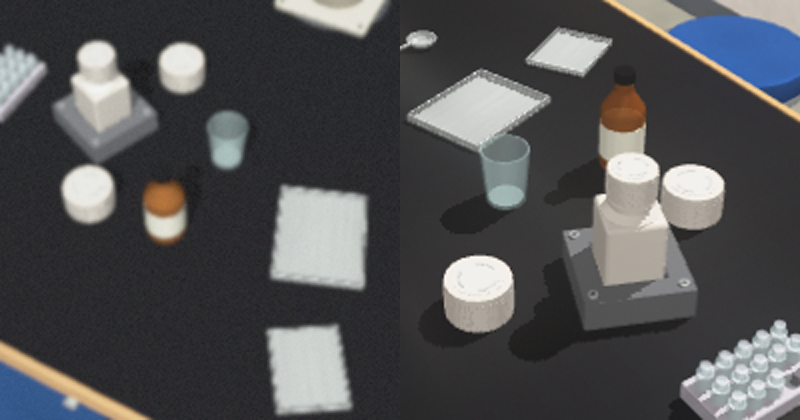

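Crop: the cap on the jar (side, about 632,180 in the crop) is 58 mm across and the two loose caps are 78 mm. So the jar's cap is the smallest and the right one. The tray near crop pixel (320,237) is clearly larger than the one at (308,368), so it is the target.

```bash
cat >> h.py <<'E'
def where(target=None,yaw=None):
    s=readout.state();w=s['tool_rot'];Rm=R.from_quat([*w[1:],w[0]]).as_matrix()
    y=np.degrees(np.arctan2(Rm[1,2],Rm[0,2]))
    print('t',round(s['time'],2),'tcp',s['eef_pos'].round(4),'jaw yaw',y.round(2),'ydown',Rm[:,1].round(3),'j',s['joints'].round(3),'F',s['wrist_force'].round(2),'M',s['ft_torque'].round(3),'w',round(s['width'],4))
    if target is not None: print('tool shift now',(Rm.T@(np.array(target)-s['eef_pos'])).round(4))
    return s,Rm
E
python3 - <<'E'
from h import *
where([.517,-.2285,.25])
for n,(u,v) in {"scene":(310,238),"side":(220,194)}.items():
    z=np.load(n+".npz");p,d=z['p'],z['d'];m=optics.camera_model(n);W=pts(m,m['extrinsics'],d)
    M=((p.min(2)>100)&(np.hypot(W[...,0]-.565,W[...,1]-.203)<.14)&(W[...,2]<.02)).astype(np.uint8)
    N,L,st,c=cv2.connectedComponentsWithStats(M);P=W[L==L[v,u]]
    print(n,cv2.minAreaRect((P[:,:2]*1000).astype(np.float32)),len(P),'zmed',np.median(P[:,2]))
    t=W[(abs(W[...,0]-.517)<.036)&(abs(W[...,1]+.2285)<.036)]
    t=t[(t[:,2]>.165)]; f=t[t[:,2]>np.percentile(t[:,2],60)-.003]
    print('cap top z med',np.median(f[:,2]), 'rect',cv2.minEnclosingCircle((f[:,:2]*1000).astype(np.float32)))
E
python3 -m handwheel '[[0,-0.02,0,0,-5,0,1],[0,0,0,0,0,0,1]]'
python3 -c "from h import *;where()"
```

```text
t 0.1 tcp [0.2194 0.4487 0.2305] jaw yaw 63.94 ydown [-0.001 -0.002 -1.   ] j [1.116 0.241 0.004 1.335 0.    1.571] F [-0.3   0.06 -0.02] M [-0.039 -0.033  0.006] w 0.0856
tool shift now [ 0.5648 -0.0186 -0.4776]
scene ((559.8143310546875, 202.19345092773438), (188.90243530273438, 146.63201904296875), 19.255460739135742) 2174 zmed 0.003042122888679444
cap top z med 0.17257262086797942 rect ((518.5314331054688, -228.28538513183594), 30.88252067565918)
side ((562.8257446289062, 209.323486328125), (179.43856811523438, 163.55654907226562), 17.97138786315918) 1584 zmed 0.00500178030494558
cap top z med 0.1730292082743603 rect ((517.4009399414062, -228.34718322753906), 30.132713317871094)
time: 0.35
eef_pos: [0.2199, 0.4498, 0.2521]
tool_rot: [0.696, -0.694, 0.129, -0.13]
wrist_force: [0.2, -1.0, 0.3]
width: 0.0851
t 0.35 tcp [0.2199 0.4498 0.2521] jaw yaw 68.89 ydown [ 0.001  0.002 -1.   ] j [1.116 0.232 0.048 1.385 0.    1.485] F [ 0.21 -0.97  0.27] M [-0.006  0.065  0.027] w 0.0851
```

```bash
python3 -m handwheel '[[0,0,0,0,10,0,1],[0,0,0,0,10,0,1],[0,0,0,0,10,0,1],[0,0,0,0,10,0,1],[0,0,0,0,10,0,1],[0,0,0,0,10,0,1],[0,0,0,0,9,0,1],[0,0,0,0,0,0,1]]' 
python3 -m handwheel '[[0.03,0,0.0135,0,0,0,1],[0.04,0,0.0175,0,0,0,1],[0.04,0,0.0175,0,0,0,1],[0.04,0,0.0175,0,0,0,1],[0.04,0,0.0175,0,0,0,1],[0.04,0,0.0175,0,0,0,1],[0.04,0,0.0175,0,0,0,1],[0.04,0,0.0175,0,0,0,1],[0.04,0,0.0175,0,0,0,1],[0.04,0,0.0175,0,0,0,1],[0.04,0,0.0175,0,0,0,1],[0.04,0,0.0175,0,0,0,1],[0.04,0,0.0175,0,0,0,1],[0.04,0,0.0175,0,0,0,1],[0.04,0,0.0175,0,0,0,1],[0.04,0,0.0175,0,0,0,1],[0.04,0,0.0175,0,0,0,1],[0.008,0,0.005,0,0,0,1],[0,0,0,0,0,0,1],[0,0,0,0,0,0,1]]'
python3 - <<'E'
from h import *
where([.518,-.2285,.2])
p,d,W=cloud("wrist");where()
cv2.imwrite("pics/w1.png",p[:,:,::-1])
t=(np.hypot(W[...,0]-.517,W[...,1]+.2285)<.045)&(W[...,2]>.165)&(d>0)
print(t.sum(),np.median(W[t][:,2]),cv2.minEnclosingCircle((W[t][:,:2]*1000).astype(np.float32)), W[t].min(0),W[t].max(0))
b=(np.hypot(W[...,0]-.517,W[...,1]+.2285)<.08)&(W[...,2]>.1)&(W[...,2]<.125)&(d>0)
print('jar shoulder',b.sum(),cv2.minAreaRect((W[b][:,:2]*1000).astype(np.float32)))
E
```

```text
time: 1.35
eef_pos: [0.2195, 0.4488, 0.2504]
tool_rot: [-0.499, 0.5, -0.5, 0.5]
wrist_force: [-0.0, 0.6, 0.9]
width: 0.0853
time: 3.85
eef_pos: [0.517, -0.228, 0.2513]
tool_rot: [-0.5, 0.5, -0.5, 0.5]
wrist_force: [-0.1, -0.0, -0.3]
width: 0.0855
t 3.85 tcp [ 0.517  -0.228   0.2513] jaw yaw 0.03 ydown [-0.001  0.001 -1.   ] j [-0.416  0.366  0.23   1.435  0.     1.155] F [-0.13 -0.03 -0.34] M [ 0.029 -0.014  0.006] w 0.0855
tool shift now [0.0005 0.0513 0.001 ]
t 3.9 tcp [ 0.5171 -0.2279  0.2515] jaw yaw 0.05 ydown [-0.  0. -1.] j [-0.415  0.366  0.23   1.435  0.     1.155] F [ 0.07  0.24 -0.23] M [-0.072  0.012 -0.007] w 0.0853
23983 0.3301704088264274 ((517.0086059570312, -228.4645233154297), 44.997825622558594) [ 0.47246197 -0.25615922  0.16501077] [ 0.56185015 -0.19858238  0.34780457]
jar shoulder 1906 ((519.1458740234375, -227.7949981689453), (71.62457275390625, 72.1003189086914), 66.44357299804688)
```

View pics/w1.png

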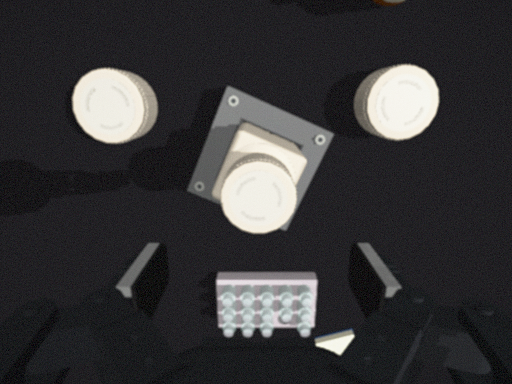

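Wrist view: the cap top is centred near (259,196) between the fingers (140,270) and (378,270), with nothing tall alongside. I'll fit the cap's centre from this view.

Run:
```python
from h import *
p,d,W=cloud("wrist")
t=(np.hypot(W[...,0]-.517,W[...,1]+.2285)<.045)&(W[...,2]>.166)&(W[...,2]<.18)&(d>0)
print(t.sum(),np.median(W[t][:,2]),cv2.minEnclosingCircle((W[t][:,:2]*1000).astype(np.float32)), W[t].min(0),W[t].max(0))
g=cv2.fitEllipse(max(cv2.findContours(t.astype(np.uint8),0,2)[0],key=cv2.contourArea));print(g)
u,v=map(int,map(round,g[0]));print(W[v,u]);where([W[v,u][0],W[v,u][1],.145])
```

```text
4342 0.1718714132077247 ((518.9114990234375, -227.9061737060547), 29.426164627075195) [ 0.49032126 -0.25687047  0.16604633] [ 0.54782671 -0.19888555  0.17425135]
((258.33538818359375, 195.66921997070312), (72.57762145996094, 74.89195251464844), 88.49287414550781)
[ 0.518578   -0.22586677  0.1729725 ]
t 3.95 tcp [ 0.5172 -0.228   0.2517] jaw yaw 0.04 ydown [ 0.  0. -1.] j [-0.415  0.365  0.23   1.435  0.     1.155] F [-0.19  0.22 -0.37] M [-0.016 -0.029  0.009] w 0.0856
tool shift now [-0.0021  0.1067  0.0014]
```

```bash
python3 -m handwheel '[[0,0.03,0.0015,0,0,0,1],[0,0.03,0,0,0,0,1],[0,0.025,0,0,0,0,1],[0,0.015,0,0,0,0,1],[0,0.0095,0,0,0,0,1],[0,0.004,0,0,0,0,0.8],[0,0,0,0,0,0,0.75],[0,0,0,0,0,0,0.72]]' 25
python3 -c "from h import *;where()"
python3 -m handwheel '[[0,0,0,0,0,0,0.7],[0,0,0,0,0,0,0.68]]' 25
python3 -c "from h import *;where()"
python3 -m handwheel '[[0,0,0,0,0,0,0.66],[0,0,0,0,0,0,0.6],[0,0,0,0,0,0,0.5],[0,0,0,0,0,0,0.5]]' 25
python3 -c "from h import *;where()"
```

```text
time: 4.95
eef_pos: [0.5193, -0.2293, 0.1385]
tool_rot: [-0.5, 0.5, -0.5, 0.501]
wrist_force: [-0.9, 0.2, -0.2]
width: 0.0614
t 4.95 tcp [ 0.5193 -0.2293  0.1385] jaw yaw -0.06 ydown [ 0.001 -0.    -1.   ] j [-0.416  0.427  0.023  1.166 -0.     1.156] F [-0.86  0.19 -0.2 ] M [ 0.02   0.101 -0.03 ] w 0.0614
time: 5.2
eef_pos: [0.5191, -0.2293, 0.1383]
tool_rot: [-0.5, 0.5, -0.5, 0.501]
wrist_force: [-1.6, 0.3, 0.9]
width: 0.0579
t 5.2 tcp [ 0.5191 -0.2293  0.1383] jaw yaw -0.07 ydown [ 0.001 -0.    -1.   ] j [-0.416  0.427  0.023  1.166 -0.     1.156] F [-1.55  0.35  0.95] M [-0.001  0.284  0.026] w 0.0579
time: 5.7
eef_pos: [0.5191, -0.2292, 0.138]
tool_rot: [-0.5, 0.5, -0.5, 0.5]
wrist_force: [-1.5, -0.4, 2.5]
width: 0.0574
t 5.7 tcp [ 0.5191 -0.2292  0.138 ] jaw yaw -0.06 ydown [ 0. -0. -1.] j [-0.416  0.427  0.022  1.166 -0.     1.156] F [-1.54 -0.44  2.54] M [-0.055  0.134  0.031] w 0.0574
```

```bash
python3 -m handwheel '[[0,0,0,0,0,0,0.4],[0,0,0,0,0,0,0.4],[0,0.001,0,0,0,0,0.4],[0,0.001,0,0,0,0,0.4],[0,0,0,0,0,0,0.4]]' 60
python3 -c "from h import *;where()"
python3 -m handwheel '[[0,0.001,0,0,0,0,0.4],[0,0.001,0,0,0,0,0.4],[0,0,0,0,0,0,0.4]]'
python3 -c "from h import *;where()"
python3 -m handwheel '[[0,0.001,0,0,0,0,0.4],[0,0.001,0,0,0,0,0.4],[0,0,0,0,0,0,0.4]]'
python3 -c "from h import *;where()"
```

```text
time: 6.32
eef_pos: [0.5189, -0.2292, 0.1359]
tool_rot: [-0.5, 0.5, -0.5, 0.5]
wrist_force: [-1.0, 0.1, 2.0]
width: 0.0568
t 6.33 tcp [ 0.5189 -0.2292  0.1359] jaw yaw -0.06 ydown [ 0. -0. -1.] j [-0.416  0.429  0.019  1.161 -0.     1.156] F [-1.03  0.1   2.05] M [-0.06   0.171 -0.021] w 0.0568
time: 6.7
eef_pos: [0.5191, -0.2294, 0.1347]
tool_rot: [-0.5, 0.5, -0.5, 0.501]
wrist_force: [-1.9, -0.2, 7.4]
width: 0.0567
t 6.7 tcp [ 0.5191 -0.2294  0.1347] jaw yaw -0.07 ydown [ 0.001 -0.001 -1.   ] j [-0.416  0.429  0.017  1.157 -0.     1.156] F [-1.86 -0.18  7.37] M [-0.076  0.472  0.053] w 0.0567
time: 7.08
eef_pos: [0.5191, -0.2295, 0.1331]
tool_rot: [-0.5, 0.5, -0.5, 0.501]
wrist_force: [-3.2, -0.1, 8.2]
width: 0.0569
t 7.08 tcp [ 0.5191 -0.2295  0.1331] jaw yaw -0.07 ydown [ 0.001 -0.001 -1.   ] j [-4.160e-01  4.300e-01  1.400e-02  1.153e+00 -1.000e-03  1.156e+00] F [-3.24 -0.15  8.25] M [-0.019  0.59   0.005] w 0.0569
```

```bash
python3 -m handwheel '[[0,0.001,-0.0005,0,0,0,0.4],[0,0.001,0,0,0,0,0.4],[0,0,0,0,0,0,0.4]]'
python3 -c "from h import *;where()"
python3 -m handwheel '[[0,0.001,0,0,0,0,0.4],[0,0,0,0,0,0,0.4]]'
python3 -c "from h import *;where()"
```

```text
time: 7.45
eef_pos: [0.5189, -0.2297, 0.1317]
tool_rot: [-0.5, 0.5, -0.499, 0.501]
wrist_force: [-2.8, 0.4, 10.7]
width: 0.0564
t 7.45 tcp [ 0.5189 -0.2297  0.1317] jaw yaw -0.08 ydown [ 0.002 -0.002 -1.   ] j [-4.160e-01  4.300e-01  1.000e-02  1.148e+00 -1.000e-03  1.156e+00] F [-2.81  0.4  10.73] M [-0.002  0.659 -0.002] w 0.0564
time: 7.7
eef_pos: [0.5189, -0.2298, 0.1311]
tool_rot: [-0.5, 0.5, -0.499, 0.501]
wrist_force: [-4.4, -0.4, 13.0]
width: 0.0568
t 7.7 tcp [ 0.5189 -0.2298  0.1311] jaw yaw -0.07 ydown [ 0.002 -0.002 -1.   ] j [-4.160e-01  4.310e-01  9.000e-03  1.146e+00 -1.000e-03  1.156e+00] F [-4.37 -0.41 12.99] M [0.004 0.889 0.011] w 0.0568
```

```bash
python3 -m handwheel '[[0,0.0005,-0.0007,0,0,0,0.4],[0,0.0005,-0.0005,0,0,0,0.4],[0,0,0,0,0,0,0.4]]'
python3 -c "from h import *;where()"
```

```text
time: 8.07
eef_pos: [0.5184, -0.2297, 0.1309]
tool_rot: [-0.5, 0.499, -0.499, 0.502]
wrist_force: [-4.0, 0.7, 15.8]
width: 0.0569
t 8.07 tcp [ 0.5184 -0.2297  0.1309] jaw yaw -0.07 ydown [ 0.004 -0.002 -1.   ] j [-0.417  0.429  0.005  1.142  0.     1.155] F [-4.    0.71 15.83] M [ 0.245  0.702 -0.022] w 0.0569
```

```bash
python3 -m handwheel '[[0,0,-0.0005,0,-3,0,0.4],[0,0,0,0,-3,0,0.4],[0,0,0,0,0,0,0.4]]'
python3 -c "from h import *;where()"
python3 -m handwheel '[[0,0,0,0,-4,0,0.4],[0,0,0,0,-4,0,0.4],[0,0,0,0,0,0,0.4]]'
python3 -c "from h import *;where()"
```

```text
time: 8.45
eef_pos: [0.5184, -0.2298, 0.1308]
tool_rot: [0.526, -0.525, 0.471, -0.475]
wrist_force: [-3.0, 0.2, 12.9]
width: 0.0568
t 8.45 tcp [ 0.5184 -0.2298  0.1308] jaw yaw 5.97 ydown [ 0.005 -0.002 -1.   ] j [-0.417  0.428  0.004  1.141  0.     1.049] F [-2.97  0.19 12.92] M [0.11  0.451 0.108] w 0.0568
time: 8.82
eef_pos: [0.5185, -0.2296, 0.1308]
tool_rot: [0.558, -0.556, 0.434, -0.437]
wrist_force: [-1.6, 1.2, 13.7]
width: 0.0568
t 8.82 tcp [ 0.5185 -0.2296  0.1308] jaw yaw 13.99 ydown [ 0.005 -0.002 -1.   ] j [-4.170e-01  4.280e-01  4.000e-03  1.141e+00  1.000e-03  9.090e-01] F [-1.63  1.16 13.69] M [0.227 0.398 0.179] w 0.0568
```

```bash
python3 -m handwheel '[[0,0.0003,0,0,-4,0,0.4],[0,0,0,0,-4,0,0.4],[0,0,0,0,0,0,0.4]]'
python3 -c "from h import *;where()"
python3 -m handwheel '[[0,0,0,0,-4,0,0.4],[0,0,0,0,-4,0,0.4],[0,0,0,0,0,0,0.4]]'
python3 -c "from h import *;where()"
```

```text
time: 9.2
eef_pos: [0.5187, -0.2296, 0.1308]
tool_rot: [0.587, -0.586, 0.393, -0.397]
wrist_force: [-1.7, 0.0, 15.0]
width: 0.0567
t 9.2 tcp [ 0.5187 -0.2296  0.1308] jaw yaw 22.0 ydown [ 0.006 -0.002 -1.   ] j [-4.170e-01  4.280e-01  4.000e-03  1.141e+00  1.000e-03  7.700e-01] F [-1.65  0.03 15.03] M [0.302 0.407 0.192] w 0.0567
time: 9.57
eef_pos: [0.5188, -0.2294, 0.1308]
tool_rot: [0.613, -0.612, 0.351, -0.356]
wrist_force: [-2.5, 1.4, 14.3]
width: 0.0566
t 9.57 tcp [ 0.5188 -0.2294  0.1308] jaw yaw 30.01 ydown [ 0.006 -0.001 -1.   ] j [-4.17e-01  4.28e-01  4.00e-03  1.14e+00  1.00e-03  6.30e-01] F [-2.53  1.38 14.34] M [0.311 0.328 0.217] w 0.0566
```

```bash
python3 -m handwheel '[[0,0,0,0,-4,0,0.4],[0,0,0,0,-4,0,0.4],[0,0,0,0,-4,0,0.4],[0,0,0,0,0,0,0.4]]'
python3 -c "from h import *;where()"
python3 -m handwheel '[[0,0,0,0,-4,0,0.4],[0,0,0,0,-4,0,0.4],[0,0,0,0,-4,0,0.4],[0,0,0,0,0,0,0.4]]'
python3 -c "from h import *;where()"
python3 -m handwheel '[[0,0,0,0,-3,0,0.4],[0,0,0,0,-3,0,0.4],[0,0,0,0,0,0,0.4]]'
python3 -c "from h import *;where()"
```

```text
time: 10.07
eef_pos: [0.519, -0.2293, 0.1308]
tool_rot: [0.647, -0.645, 0.285, -0.29]
wrist_force: [-1.3, 2.0, 14.7]
width: 0.0566
t 10.07 tcp [ 0.519  -0.2293  0.1308] jaw yaw 42.01 ydown [ 0.007 -0.001 -1.   ] j [-0.417  0.428  0.004  1.14   0.002  0.421] F [-1.26  2.03 14.65] M [0.47  0.235 0.161] w 0.0566
time: 10.58
eef_pos: [0.5191, -0.2292, 0.1308]
tool_rot: [0.673, -0.672, 0.216, -0.221]
wrist_force: [-1.9, 1.4, 14.9]
width: 0.0566
t 10.57 tcp [ 0.5191 -0.2292  0.1308] jaw yaw 54.01 ydown [ 0.007 -0.001 -1.   ] j [-0.417  0.428  0.004  1.14   0.002  0.211] F [-1.86  1.43 14.93] M [0.6   0.247 0.148] w 0.0566
time: 10.95
eef_pos: [0.5192, -0.229, 0.1308]
tool_rot: [0.683, -0.683, 0.181, -0.185]
wrist_force: [-0.7, 1.9, 14.1]
width: 0.0565
t 10.95 tcp [ 0.5192 -0.229   0.1308] jaw yaw 60.01 ydown [ 0.007 -0.001 -1.   ] j [-0.417  0.428  0.004  1.14   0.002  0.107] F [-0.65  1.94 14.06] M [0.647 0.232 0.11 ] w 0.0565
```

```bash
python3 -m handwheel '[[0,0,0,0,-2,0,0.4],[0,-0.001,0,0,0,0,0.4],[0,-0.001,0,0,0,0,0.4],[0,-0.001,0,0,0,0,0.4],[0,-0.001,0,0,0,0,0.4],[0,0,0,0,0,0,0.4]]'
python3 -c "from h import *;where()"
python3 -m handwheel '[[0,-0.001,0,0,0,0,0.4],[0,-0.001,0,0,0,0,0.4],[0,-0.001,0,0,0,0,0.4],[0,0,0,0,0,0,0.4]]'
python3 -c "from h import *;where()"
python3 -m handwheel '[[0,-0.001,0,0,0,0,0.4],[0,-0.001,0,0,0,0,0.4],[0,-0.001,0,0,0,0,0.4],[0,0,0,0,0,0,0.4]]'
python3 -c "from h import *;where()"
```

```text
time: 11.7
eef_pos: [0.5191, -0.229, 0.1335]
tool_rot: [0.687, -0.686, 0.169, -0.173]
wrist_force: [0.6, 1.5, 7.9]
width: 0.057
t 11.7 tcp [ 0.5191 -0.229   0.1335] jaw yaw 61.99 ydown [ 0.006 -0.    -1.   ] j [-0.417  0.427  0.009  1.148  0.002  0.072] F [0.57 1.51 7.95] M [ 0.356 -0.289  0.026] w 0.057
time: 12.2
eef_pos: [0.5187, -0.229, 0.1357]
tool_rot: [0.686, -0.686, 0.17, -0.173]
wrist_force: [3.5, 2.1, 4.8]
width: 0.0567
t 12.2 tcp [ 0.5187 -0.229   0.1357] jaw yaw 61.98 ydown [ 0.004 -0.    -1.   ] j [-0.417  0.425  0.013  1.154  0.002  0.072] F [3.45 2.1  4.82] M [ 0.313 -0.76  -0.032] w 0.0567
time: 12.7
eef_pos: [0.5167, -0.2291, 0.1371]
tool_rot: [0.686, -0.686, 0.172, -0.171]
wrist_force: [4.8, 0.5, 1.7]
width: 0.0567
t 12.7 tcp [ 0.5167 -0.2291  0.1371] jaw yaw 61.94 ydown [-0.  0. -1.] j [-0.417  0.424  0.015  1.162  0.     0.072] F [4.83 0.54 1.69] M [ 0.175 -0.812 -0.045] w 0.0567
```

```bash
python3 -m handwheel '[[0.0009,-0.0005,0.0005,0,0,0,0.4],[0.0009,-0.0005,0.0004,0,0,0,0.4],[0,-0.001,0,0,0,0,0.4],[0,0,0,0,0,0,0.4]]'
python3 -c "from h import *;where()"
python3 -m handwheel '[[0,-0.001,0,0,0,0,0.4],[0,-0.001,0,0,0,0,0.4],[0,-0.001,0,0,0,0,0.4],[0,-0.001,0,0,0,0,0.4],[0,0,0,0,0,0,0.4]]'
python3 -c "from h import *;where()"
```

```text
time: 13.2
eef_pos: [0.5178, -0.2291, 0.139]
tool_rot: [-0.686, 0.686, -0.172, 0.171]
wrist_force: [-1.1, 0.7, 0.9]
width: 0.0568
t 13.2 tcp [ 0.5178 -0.2291  0.139 ] jaw yaw 61.92 ydown [-0.002  0.    -1.   ] j [-0.416  0.426  0.023  1.17  -0.     0.074] F [-1.1   0.68  0.89] M [-0.041  0.144 -0.022] w 0.0568
time: 13.82
eef_pos: [0.5188, -0.2291, 0.1436]
tool_rot: [0.686, -0.686, 0.171, -0.171]
wrist_force: [0.1, -0.5, -0.5]
width: 0.0567
t 13.82 tcp [ 0.5188 -0.2291  0.1436] jaw yaw 61.95 ydown [ 0.  0. -1.] j [-0.416  0.423  0.031  1.179  0.     0.074] F [ 0.14 -0.53 -0.54] M [0.038 0.016 0.046] w 0.0567
```

```bash
python3 -m handwheel '[[0,-0.003,0,0,0,0,0.4],[0,-0.003,0,0,0,0,0.4],[0,-0.004,0,0,0,0,0.4],[0,-0.004,0,0,0,0,0.4],[0,-0.006,0,0,0,0,0.4],[0,-0.01,0,0,0,0,0.4],[0,-0.02,0,0,0,0,0.4],[0,-0.03,0,0,0,0,0.4],[0,-0.02,0,0,0,0,0.4],[0,-0.01,0,0,0,0,0.4],[0,0,0,0,0,0,0.4]]'
python3 - <<'E'
from h import *
where([.562,.206,.25])
p,d=optics.snapshot("side");cv2.imwrite("pics/s2.png",cv2.resize(p[100:350,170:420],(600,600))[:,:,::-1])
m=optics.camera_model("side");W=pts(m,m['extrinsics'],d)
t=(np.hypot(W[...,0]-.5185,W[...,1]+.2285)<.03)&(W[...,2]<.17)&(d>0);print('jar top z',np.percentile(W[t][:,2],[90,99]))
E
```

```text
time: 15.2
eef_pos: [0.5191, -0.2294, 0.2543]
tool_rot: [-0.686, 0.686, -0.171, 0.172]
wrist_force: [-0.1, 1.3, -0.9]
width: 0.0566
t 15.2 tcp [ 0.5191 -0.2294  0.2543] jaw yaw 61.94 ydown [ 0.001 -0.001 -1.   ] j [-0.416  0.368  0.241  1.442 -0.     0.074] F [-0.07  1.34 -0.95] M [0.017 0.041 0.017] w 0.0566
tool shift now [-0.1669  0.0041  0.4043]
jar top z [0.14850077 0.15091299]
```

View pics/s2.png

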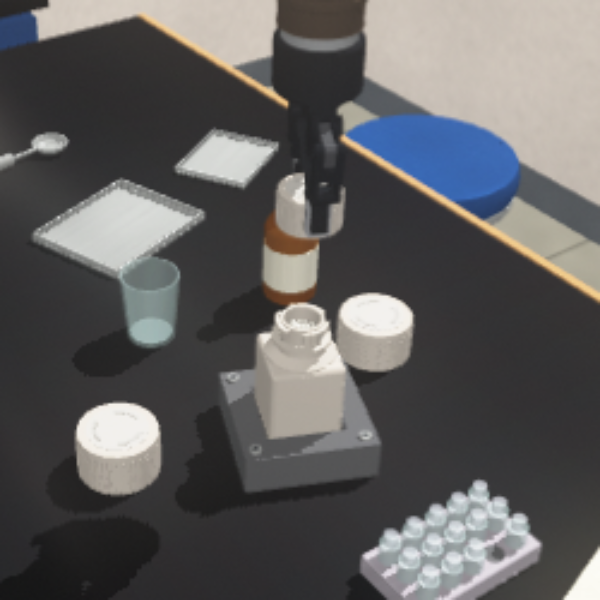

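View: the cap is off and held at (310,205), the jar is seated in the stand at (300,370), and nothing else has moved. Next I carry it over to the tray.

```bash
python3 -m handwheel '[[-0.0077,0,0.0184,0,0,0,0.4],[-0.0152,0,0.0368,0,0,0,0.4],[-0.0152,0,0.0368,0,0,0,0.4],[-0.0152,0,0.0368,0,0,0,0.4],[-0.0152,0,0.0368,0,0,0,0.4],[-0.0152,0,0.0368,0,0,0,0.4],[-0.0152,0,0.0368,0,0,0,0.4],[-0.0152,0,0.0368,0,0,0,0.4],[-0.0152,0,0.0368,0,0,0,0.4],[-0.0152,0,0.0368,0,0,0,0.4],[-0.0152,0,0.0368,0,0,0,0.4],[-0.0077,0,0.0184,0,0,0,0.4],[0,0,0,0,0,0,0.4],[0,0,0,0,0,0,0.4]]'
python3 - <<'E'
from h import *
where([.562,.206,.1])
p,d,W=cloud("wrist");cv2.imwrite("pics/w2.png",p[:,:,::-1])
for n,f in (("wrist",(p,d,W)),("scene",None)):
    if f is None: z=np.load("scene.npz");p,d=z['p'],z['d'];m=optics.camera_model(n);W=pts(m,m['extrinsics'],d)
    M=((p.min(2)>90)&(np.hypot(W[...,0]-.562,W[...,1]-.206)<.125)&(W[...,2]<.022)&(W[...,2]>-.01)).astype(np.uint8)
    M=cv2.morphologyEx(M,cv2.MORPH_OPEN,np.ones((3,3)))
    N,L,st,c=cv2.connectedComponentsWithStats(M);P=W[L==1+st[1:,4].argmax()]
    print(n,len(P),cv2.minAreaRect((P[:,:2]*1000).astype(np.float32)),np.median(P[:,2]))
E
```

```text
time: 17.0
eef_pos: [0.5611, 0.2059, 0.2532]
tool_rot: [-0.686, 0.686, -0.172, 0.171]
wrist_force: [-0.8, -1.1, 0.2]
width: 0.0569
t 17.0 tcp [0.5611 0.2059 0.2532] jaw yaw 61.9 ydown [-0.001 -0.001 -1.   ] j [ 3.520e-01  4.350e-01  3.380e-01  1.475e+00 -1.000e-03  8.420e-01] F [-0.82 -1.11  0.21] M [-0.009  0.008 -0.022] w 0.0569
tool shift now [0.0008 0.1532 0.0006]
wrist 12667 ((570.1863403320312, 200.94345092773438), (177.81736755371094, 146.4463348388672), 19.052228927612305) 0.002674083761846635
scene 2216 ((559.925048828125, 202.29991149902344), (189.1892547607422, 147.27816772460938), 19.211387634277344) 0.0029953422721057388
```

View pics/w2.png

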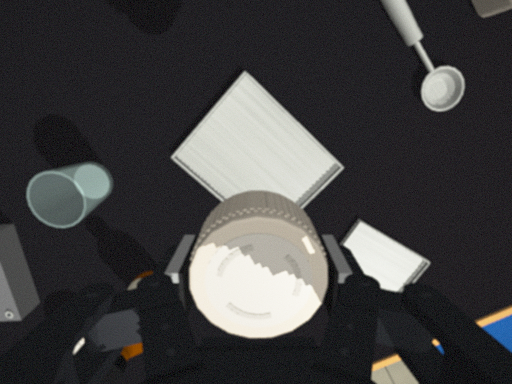

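Wrist view: cap level in the jaws (258,265). The visible tray corners are (246,72), (343,167) and (172,157). Left and right are opposite corners, so their midpoint gives the tray centre.

Run:
```python
from h import *
m=optics.camera_model("wrist");s=readout.state();T=Tw(s,m)
A=pts(m,T,np.ones((384,512)))
o=T[:3,3];q=[]
for u,v in((246,72),(343,167),(172,157)):
    r=A[v,u]-o;q.append(o+r*(.010-o[2])/r[2]);print(q[-1].round(4))
c=(q[1]+q[2])/2;print('ctr',c, [np.linalg.norm(q[0]-q[i]) for i in(1,2)])
where([c[0],c[1],.06])
```

```text
[0.4671 0.2407 0.01  ]
[0.6251 0.2949 0.01  ]
[0.5112 0.1097 0.01  ]
ctr [0.56818175 0.2023159  0.01      ] [np.float64(0.16710459943873673), np.float64(0.13827631086967493)]
t 17.05 tcp [0.5613 0.2056 0.2534] jaw yaw 61.86 ydown [-0.    -0.001 -1.   ] j [ 0.351  0.435  0.338  1.475 -0.     0.842] F [ 1.41  0.   -0.59] M [-0.025 -0.017 -0.004] w 0.0563
tool shift now [0.0077 0.1934 0.0005]
```

```bash
python3 -m handwheel '[[0.004,0.02,0,0,0,0,0.4],[0.0037,0.04,0,0,0,0,0.4],[0,0.04,0,0,0,0,0.4],[0,0.04,0,0,0,0,0.4],[0,0.04,0,0,0,0,0.4],[0,0.025,0,0,0,0,0.4],[0,0.015,0,0,0,0,0.4],[0,0.01,0,0,0,0,0.4],[0,0.006,0,0,0,0,0.4],[0,0,0,0,0,0,0.4],[0,0,0,0,0,0,0.4]]'
python3 -c "from h import *;where()"
python3 -m handwheel '[[0,0.002,0,0,0,0,0.4],[0,0.002,0,0,0,0,0.4],[0,0.002,0,0,0,0,0.4],[0,0,0,0,0,0,0.4]]'
python3 -c "from h import *;where()"
python3 -m handwheel '[[0,0.001,0,0,0,0,0.4],[0,0.001,0,0,0,0,0.4],[0,0.001,0,0,0,0,0.4],[0,0,0,0,0,0,0.4]]'
python3 -c "from h import *;where()"
```

```text
time: 18.42
eef_pos: [0.5689, 0.2035, 0.0184]
tool_rot: [0.686, -0.686, 0.171, -0.172]
wrist_force: [-1.0, 0.1, -0.6]
width: 0.0569
t 18.43 tcp [0.5689 0.2035 0.0184] jaw yaw 61.95 ydown [ 0.001  0.001 -1.   ] j [ 0.343  0.607 -0.018  0.944 -0.     0.833] F [-1.03  0.06 -0.62] M [ 0.034 -0.063 -0.007] w 0.0569
time: 18.92
eef_pos: [0.568, 0.2031, 0.0112]
tool_rot: [-0.686, 0.686, -0.172, 0.171]
wrist_force: [-0.4, 0.6, -0.8]
width: 0.0567
t 18.93 tcp [0.568  0.2031 0.0112] jaw yaw 61.95 ydown [-0.001 -0.    -1.   ] j [ 0.343  0.615 -0.025  0.931 -0.     0.833] F [-0.43  0.6  -0.79] M [-0.024  0.019 -0.021] w 0.0567
time: 19.42
eef_pos: [0.5682, 0.2031, 0.0084]
tool_rot: [-0.686, 0.686, -0.172, 0.171]
wrist_force: [-0.2, 0.2, -0.5]
width: 0.0569
t 19.43 tcp [0.5682 0.2031 0.0084] jaw yaw 61.94 ydown [-0. -0. -1.] j [ 0.343  0.619 -0.027  0.925 -0.     0.833] F [-0.23  0.16 -0.51] M [ 0.004 -0.003 -0.015] w 0.0569
```

```bash
python3 -m handwheel '[[0,0.001,0,0,0,0,0.4],[0,0.001,0,0,0,0,0.4],[0,0.001,0,0,0,0,0.4],[0,0,0,0,0,0,0.4]]'
python3 -c "from h import *;where()"
python3 -m handwheel '[[0,0.0007,0,0,0,0,0.4],[0,0.0007,0,0,0,0,0.4],[0,0,0,0,0,0,0.4]]'
python3 -c "from h import *;where()"
```

```text
time: 19.92
eef_pos: [0.5682, 0.2031, 0.0054]
tool_rot: [-0.686, 0.686, -0.172, 0.171]
wrist_force: [-0.2, 0.0, -0.1]
width: 0.0567
t 19.93 tcp [0.5682 0.2031 0.0054] jaw yaw 61.94 ydown [-0. -0. -1.] j [ 0.343  0.622 -0.03   0.919 -0.     0.833] F [-0.19  0.03 -0.15] M [-0.036  0.022 -0.025] w 0.0567
time: 20.3
eef_pos: [0.5683, 0.2032, 0.0046]
tool_rot: [0.686, -0.686, 0.171, -0.172]
wrist_force: [-0.3, -0.9, 3.7]
width: 0.0565
t 20.3 tcp [0.5683 0.2032 0.0046] jaw yaw 61.94 ydown [ 0.  0. -1.] j [ 0.343  0.623 -0.031  0.916  0.     0.833] F [-0.34 -0.91  3.72] M [-0.057  0.228  0.017] w 0.0565
```

Contact at 3.7 N. I release and rise.

```bash
python3 -m handwheel '[[0,0,0,0,0,0,0.6],[0,0,0,0,0,0,0.66],[0,0,0,0,0,0,0.7],[0,0,0,0,0,0,0.8],[0,0,0,0,0,0,0.9],[0,0,0,0,0,0,1],[0,0,0,0,0,0,1],[0,0,0,0,0,0,1]]' 20
python3 -c "from h import *;where()"
python3 -m handwheel '[[0,-0.005,0,0,0,0,1],[0,-0.01,0,0,0,0,1],[0,-0.02,0,0,0,0,1],[0,-0.04,0,0,0,0,1],[0,-0.05,0,0,0,0,1],[0,-0.05,0,0,0,0,1],[0,-0.03,0,0,0,0,1],[0,0,0,0,0,0,1],[0,0,0,0,0,0,1]]'
python3 - <<'E'
from h import *
where()
p,d,W=cloud("wrist");cv2.imwrite("pics/w3.png",p[:,:,::-1])
t=(np.hypot(W[...,0]-.568,W[...,1]-.203)<.05)&(W[...,2]>.03)&(W[...,2]<.045)&(d>0)
P=W[t];c,r=cv2.minEnclosingCircle((P[:,:2]*1000).astype(np.float32));A=np.c_[P[:,:2],np.ones(len(P))]
print('cap',c,r,'top z',np.median(P[:,2]),'tilt',np.linalg.lstsq(A,P[:,2],rcond=None)[0][:2])
a=np.radians(19);x=np.array(c)/1000-[.568,.2023];print('in tray',x[0]*np.cos(a)+x[1]*np.sin(a),-x[0]*np.sin(a)+x[1]*np.cos(a))
p,d=optics.snapshot("side");cv2.imwrite("pics/s3.png",p[:,:,::-1])
m=optics.camera_model("side");W=pts(m,m['extrinsics'],d)
for k,z0,z1,x,y in(("jar",.1,.17,.518,-.228),("bottle",.14,.17,.662,-.022),("beaker",.075,.095,.487,-.004),("rack",.045,.06,.529,-.436),("scoop",.015,.03,.485,.42)):
    t=(np.hypot(W[...,0]-x,W[...,1]-y)<.09)&(W[...,2]>z0)&(W[...,2]<z1)&(d>0);P=W[t]
    print(k,((P.min(0)+P.max(0))/2).round(3),P.max(0)[2].round(4))
E
```

```text
time: 21.3
eef_pos: [0.5682, 0.2032, 0.0041]
tool_rot: [0.686, -0.686, 0.171, -0.171]
wrist_force: [-0.0, 1.2, 0.6]
width: 0.0853
t 21.3 tcp [0.5682 0.2032 0.0041] jaw yaw 61.95 ydown [-0.  0. -1.] j [ 0.343  0.624 -0.031  0.916  0.     0.833] F [-0.04  1.21  0.6 ] M [-0.041  0.021 -0.045] w 0.0853
time: 22.42
eef_pos: [0.5678, 0.203, 0.2087]
tool_rot: [-0.686, 0.686, -0.172, 0.171]
wrist_force: [-0.0, 0.6, -1.1]
width: 0.0853
t 22.43 tcp [0.5678 0.203  0.2087] jaw yaw 61.94 ydown [-0.001 -0.    -1.   ] j [0.343 0.458 0.259 1.372 0.    0.833] F [-0.02  0.6  -1.08] M [-0.065  0.044  0.005] w 0.0853
cap (568.8053588867188, 204.10081481933594) 29.505765914916992 top z 0.03685497788887465 tilt [ 0.01064064 -0.0079001 ]
in tray 0.0013477697446669446 0.0014405046564719126
jar [ 0.513 -0.23   0.126] 0.1525
bottle [ 0.661 -0.026  0.147] 0.1544
beaker [ 0.487 -0.005  0.079] 0.0838
rack [ 0.529 -0.436  0.05 ] 0.0544
scoop [0.495 0.45  0.022] 0.0297
```

View pics/w3.png

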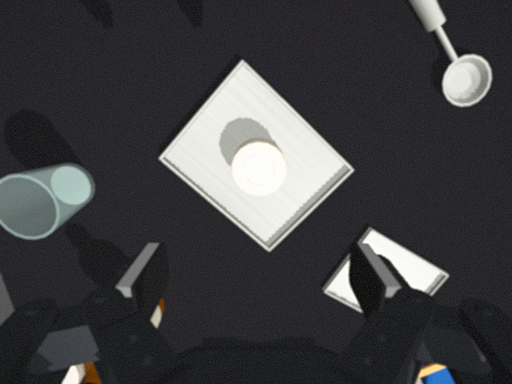

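View pics/s3.png

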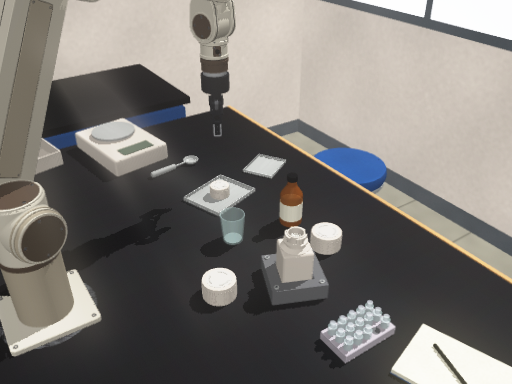

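The cap stands flat at the centre of the larger tray (wrist 258,167; side 220,188). The jar is seated in its stand (295,255), the other objects haven't moved, and the gripper is clear.

```bash
python3 -c "from bench import ctrl;print(ctrl.hand_in())"
```

```text
the job is handed in; nothing more can be done
None
```

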